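# Send back the empty bin and call for a refill

### The arm

A 7-joint arm with a two-finger parallel gripper is mounted at the origin on the work surface. World frame = base frame: x ahead of the robot, y to its left, z up, the work surface at z = 0. Lengths are in m, angles in rad, forces in N, time in s.
With the tool pointing down it reaches from about 0.4 to 0.85 m from the base axis. Payload 6.9 kg.
Tool frame: the origin (TCP) lies midway between the tips of the shut fingers; the grasp point (between the pads) lies behind it (ctrl.pinch_z is the z of the grasp point in the tool frame, in m); z points along the fingers, y is the line along which they close (so a half turn about z gives the same grasp; the last joint's range is limited). The gripper opens to 85 mm and grips with 20 to 120 N. Pads are 22 mm wide; open, the fingers measure 114 mm over their backs; the gripper's body (76 mm by 85 mm) begins 54 mm behind the grasp point. The pads swing forward as they close: fully open they stand 13 mm farther back than shut.
Start: joints at [-1.054, 0.507, -0.238, 1.5, 0.126, 1.149, -0.155], TCP at [0.25, 0.573, 0.2] pointing down, gripper open.
Joint ranges: [-3.08, 3.08], [-0.24, 2.05], [-1.43, 1.35], [0, 2.5], [-1.52, 4.66], [0.17, 1.96], [-2.89, 2.89]. Speed limits (rad/s): [2.39, 2.39, 3.14, 3.14, 3.14, 3.14, 3.14].

### API

Orientations are given as a unit quaternion [w, x, y, z].
In Python, from station import ctrl, get_state, vision, ticket, models gives the robot as it stands. Calls block until the motion is done:
- ctrl.movep(position, orientation): joint-space move of the TCP to a pose.
- ctrl.movel(position, frame=None, max_speed=0.15): straight line of the TCP; frame=None keeps the orientation; max_speed is the mean speed in m/s.
- ctrl.set_joints(angles): joint-space move.
- ctrl.ungrasp() and ctrl.close_gripper(force=None): open the fingers fully, or close them until they stop; force is the grip in N (None keeps the last).
- ctrl.pause(seconds).
- ctrl.ik(position, orientation): joint angles nearest the present ones, or None.
- get_state(): the state.
- vision.grab_frame(name): name is "scene" or "top" or "wrist"; returns (picture, depth): 384x512x3 uint8, blue, green, red; 384x512 float32, m along the optical axis (not along the pixel's ray), 0 where there is no reading.
- vision.camera_info(name): a dict with "mtx" (3x3 intrinsics, pixels), "dist_coeffs" ([k1, k2, p1, p2, k3] as OpenCV has them; the pictures are not rectified), "R" (3x3) and "t" (3): a world point X has camera coordinates R X + t; the wrist camera has in their place "hand_eye" (4x4, takes a point from camera to tool coordinates, whose origin is the TCP and whose axes are the flange's). Camera axes: x right, y down, z forward; pixel columns grow to the right and rows downward; lengths in m; the calibration is good to about 2 mm. A picture is of the moment at which its call begins: read the wrist's pose just before it. camera_info takes no time and is no camera call.
A pose or a line that the arm cannot do raises ctrl.Unreachable and nothing moves.
- ticket.close_job(): hands the job in; it is judged then, once.
Trained networks look in the newest picture that a camera, given by its name, has taken for a name from the list of things; names that differ only in an ending like _2 or _b are one class to them, and where a whole thing is asked for, a point or a joint stands for the part that bears it (a point fixed in the world has none). Each returns a list of dicts, best first, with "p" (0 to 1); they miss things now and then, are a little off and sometimes report something else, mostly with a low value. They report only what shows in the picture. A call takes as long as a camera call. They do not tell look-alikes from the thing itself.
- models.recognise(camera, target): "point" ([column, row] in pixels, amid what is visible of it).
- models.masks_of(camera, target): "mask" (384x512 bool, what is visible of it) and "point" ([column, row] in pixels, amid what is visible of it).
The state is a dict: "time": time; "qpos": joint angles; "qd": joint speeds; "tau": joint torques, N m; "tcp_pos": TCP position; "eef_rot": TCP orientation; "contact_force": force on the tool from outside, world axes, zero at the start; "wrist_torque": the same for the moment, N m; "width": finger opening in m; "gripper_force": force on a finger pad.
Only numpy, scipy, OpenCV 4.12 (cv2) and the standard library are available. Lean on these libraries where they do the work, as an engineer would, in place of code of your own. Each camera call takes 0.05 s, during which the arm holds its last target. There are 200 camera calls.

### The job

One of the four blue bins on the rack is empty. With the fingertips, gently push it back along its lane until it rests against the yellow stop, then gently press the orange call button at the front of that same lane and let it come back up. Do not lift any bin, and leave the other bins, their buttons and everything else on the bench alone.

Things in the scene. Friction and masses are not known exactly. Their poses are not given: they have to be found in the camera images.
- bin_empty: the one blue bin with nothing in it: open-topped plastic box, 110 (its x, along the lane) x 80 (y) x 60 mm high, walls 4 mm, about 0.1 kg, loose. Origin: centre of its underside; +x points along its lane to the end stop. It slides on the lane with a steady push of about 0.4 to 1.5 N (a few newtons for an instant as it starts to move), between two guides with 2 mm play each side
- push_face (a point): middle of the outer near face (-x side, towards the robot) of the empty bin, 35 mm above its underside; the place to push
- lane_empty: fixed grey strip in which the empty bin stands, top 10 mm above this origin, with guides up to 28 mm and a yellow end stop (42 mm high, near face at x = +130 mm). +x runs along the lane away from the robot. The bin's origin starts at x -5 to -25 mm; against the stop it is at +75 mm. Button axis at x = -148 mm, y = 0. Four like lanes lie parallel, 115 mm apart; any bin may be in any lane
- call_empty_top (a point): centre of the top of the orange call button at the robot's end of the empty bin's lane (moves with it): round cap 28 mm across, its top 24 mm above the lane's top, goes straight down 8 mm against a spring (4 N fully down; counts as pressed from 4 mm), then springs back. At least 40 mm is free between its housing and the bin
- call_empty (a joint): travel of that button, 0 m up, 0.008 m fully down
- bin_caps: another blue bin of the same size, filled to just below the rim with small white plastic end caps, 0.6 kg, to be left alone; origin at the centre of its underside
- call_caps (a joint): travel of the call button of the lane of the bin of small white plastic end caps, to be left alone; 0 m up, 0.008 m fully down
- bin_bushes: another blue bin of the same size, filled to just below the rim with brass bushes, 0.6 kg, to be left alone; origin at the centre of its underside
- call_bushes (a joint): travel of the call button of the lane of the bin of brass bushes, to be left alone; 0 m up, 0.008 m fully down
- bin_offcuts: another blue bin of the same size, filled to just below the rim with short aluminium profile pieces, 0.6 kg, to be left alone; origin at the centre of its underside
- call_offcuts (a joint): travel of the call button of the lane of the bin of short aluminium profile pieces, to be left alone; 0 m up, 0.008 m fully down
- hammer: hammer with its wooden handle, 260 mm long, lying at the left of the board, 26 mm high; origin at the underside near its middle; to be left alone
- glue: white bottle with a red cap, 60 mm across, 160 mm high, at the far left; origin at the centre of its underside; to be left alone
- bench_brush: bench brush lying at the right of the board, 20 mm high; origin at the underside near its middle; to be left alone
- tin: pale round can with a light lid, 80 mm across, 90 mm high, at the far right; origin at the centre of its underside; to be left alone
Mind the look-alikes: they are no part of the job. Leave any green or purple look-alike of the bin_empty alone.

How it is judged:
By the outcome, as a careful person would: the job done as asked, in the order asked, and still so for the second after the job is handed in, with the robot touching nothing.
It also fails if it takes over 48 s, if anything falls off the work surface, if the arm or the gripper's body presses on something with over 40 N, if the wrist force passes 120 N, or if a joint passes its speed limit or range.

## Working session

There is one attempt and no reset: what is moved stays moved. The work goes in short steps, each a Python script; the robot and the scene stay as the last script left them, time stands still between calls to the robot, and variables do not carry over. Pictures are saved under pics/ and viewed, at most 10 in all, crops included, and the job is handed in when it is done.

```bash
mkdir -p pics; ls; python3 - <<'E'
from station import *
import cv2,numpy as np
s=get_state();print(s['time'],s['tcp_pos'],s['eef_rot'],s['width'],ctrl.pinch_z)
for c in('top','scene'):
    im,d=vision.grab_frame(c);cv2.imwrite(f'pics/{c}0.png',im);np.save(f'pics/{c}d.npy',d)
    i=vision.camera_info(c);print(c,i)
    for t in('bin_empty','call_empty_top','bin_caps','bin_bushes','bin_offcuts'):
        print(t,[(np.round(r['point']),round(r['p'],2)) for r in models.recognise(c,t)])
E
```

```text
pics
0.0 [0.25002505 0.57220132 0.19901489] [-1.55378124e-04  2.04452372e-01  9.78876103e-01 -8.82430892e-04] 0.0855195805118734 -0.0187
top {'mtx': array([[451.91157064,   0.        , 258.04395343],
       [  0.        , 451.91157064, 187.58460387],
       [  0.        ,   0.        ,   1.        ]]), 'dist_coeffs': array([-0.03161507,  0.        ,  0.        ,  0.        ,  0.        ]), 'R': array([[-0.01945584, -0.99980254, -0.00404411],
       [-0.99740073,  0.01968946, -0.06931173],
       [ 0.06937767,  0.00268508, -0.99758685]]), 't': array([-0.00432047,  0.48613555,  1.52385433])}
bin_empty [(array([339., 220.]), 0.97), (array([288., 159.]), 0.91), (array([361., 260.]), 0.89), (array([336., 124.]), 0.57)]
call_empty_top [(array([288., 198.]), 0.63)]
bin_caps [(array([290., 198.]), 0.67), (array([250., 161.]), 0.57)]
bin_bushes [(array([219., 164.]), 0.8), (array([125., 186.]), 0.4)]
bin_offcuts [(array([184., 161.]), 0.7)]
scene {'mtx': array([[357.27700249,   0.        , 259.4122016 ],
       [  0.        , 357.27700249, 196.40160663],
       [  0.        ,   0.        ,   1.        ]]), 'dist_coeffs': array([-0.07705957,  0.        ,  0.        ,  0.        ,  0.        ]), 'R': array([[-0.57486067,  0.81811004, -0.01520453],
       [ 0.53175834,  0.35939822, -0.76685461],
       [-0.62190697, -0.44891969, -0.64164073]]), 't': array([ 0.27857356, -0.16993516,  1.44424865])}
bin_empty [(array([211., 173.]), 0.89), (array([224., 147.]), 0.85), (array([210., 215.]), 0.75), (array([145., 222.]), 0.62)]
call_empty_top [(array([237., 198.]), 0.43)]
bin_caps [(array([245., 226.]), 0.9), (array([302., 223.]), 0.37)]
bin_bushes [(array([276., 247.]), 0.88)]
bin_offcuts [(array([310., 264.]), 0.96)]
```

```bash
python3 - <<'E'
import cv2
for c in('top','scene'):
    im=cv2.imread(f'pics/{c}0.png')
    if c=='top': im=cv2.resize(im[90:310,100:400],(780,572),interpolation=cv2.INTER_CUBIC)
    cv2.imwrite(f'pics/{c}v.png',im)
E
```

```text
(no output)
```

View pics/topv.png

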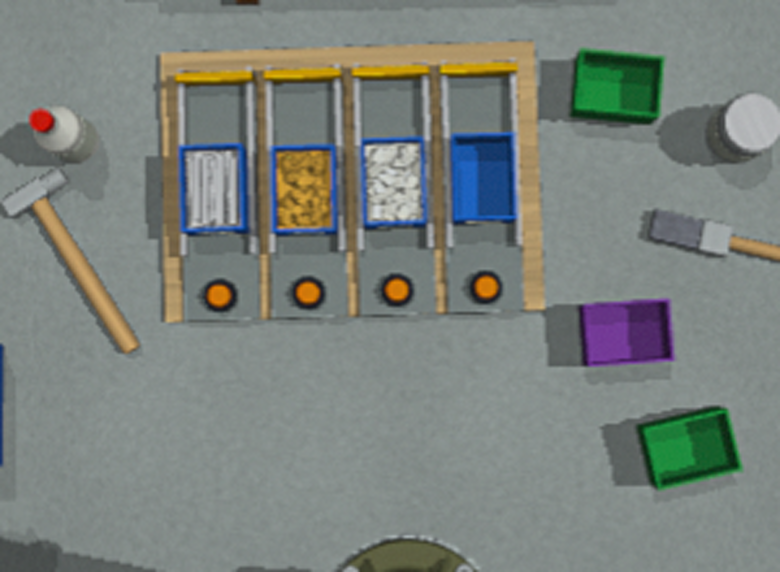

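View pics/scenev.png

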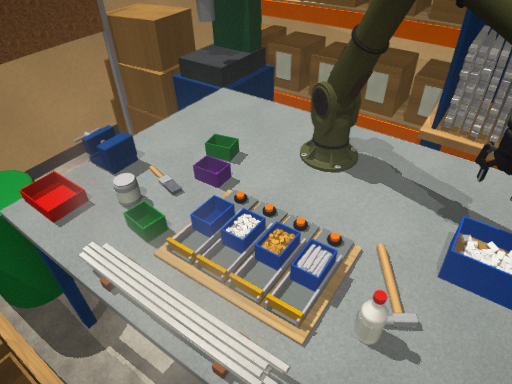

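The empty bin is in the rightmost lane: bin at about (286,158) and its button at about (287,200) in the full top image. The green and purple boxes are off the rack. Next I measure it with depth.

```bash
cat > h.py <<'E'
import numpy as np,cv2
from station import *
def world(px,z,cam='top'):
    i=vision.camera_info(cam);px=np.array(px,float).reshape(-1,1,2)
    n=cv2.undistortPoints(px,i['mtx'],i['dist_coeffs'])[:,0]
    r=np.c_[n,np.ones(len(n))]@i['R']; c=-i['R'].T@i['t']
    return c+r*((z-c[2])/r[:,2])[:,None]
def worldd(px,d,cam='top'):
    i=vision.camera_info(cam);px=np.array(px,float).reshape(-1,1,2)
    n=cv2.undistortPoints(px,i['mtx'],i['dist_coeffs'])[:,0]
    return (np.c_[n,np.ones(len(n))]*np.array(d).reshape(-1,1)-i['t'])@i['R']
E
python3 - <<'E'
from h import *
im=cv2.imread('pics/top0.png');d=np.load('pics/topd.npy');hsv=cv2.cvtColor(im,cv2.COLOR_BGR2HSV)
def blobs(lo,hi,amin,roi):
    m=cv2.inRange(hsv,lo,hi);k=np.zeros_like(m);k[roi]=m[roi]
    n,l,s,c=cv2.connectedComponentsWithStats(k)
    return [(c[i],l==i) for i in range(1,n) if s[i,4]>=amin]
def dz(m):
    v,u=np.nonzero(m&(d>0));return worldd(np.c_[u,v],d[v,u])
print('buttons')
B=[]
for c,m in blobs((5,150,120),(18,255,255),30,np.s_[190:215,160:310]):
    z=np.median(dz(m)[:,2]);w=world([c],z)[0];print(np.round(c,1),m.sum(),np.round(w,4));B.append(w)
B=np.array(sorted(B,key=lambda b:b[1]));p=np.polyfit(B[:,1],B[:,0],1);print('yaw',-np.arctan(p[0]),np.diff(B,axis=0).round(4))
print('stops')
for c,m in blobs((20,150,120),(32,255,255),30,np.s_[110:125,160:310]):
    P=dz(m);z=np.median(P[:,2]);print(np.round(c,1),z,np.round(world([c],z)[0],4))
print('blue bin')
for c,m in blobs((100,120,60),(125,255,255),300,np.s_[130:190,265:310]):
    P=dz(m);print(c,np.percentile(P[:,2],[2,20,50,80,95]).round(4))
    v,u=np.nonzero(m);W=world(np.c_[u,v],np.percentile(P[:,2],95));print(cv2.minAreaRect(W[:,:2].astype(np.float32)))
for px in[(287,186),(286,128),(262,186)]: print(px,worldd([px],[d[px[1],px[0]]]).round(4))
E
```

```text
buttons
[252.3 200.8] 56 [0.44   0.006  0.0447]
[286.6 199.9] 55 [ 0.4411 -0.1084  0.0447]
[218.  202.2] 54 [0.4377 0.1208 0.0452]
[183.7 203.2] 57 [0.4365 0.2358 0.0446]
yaw 0.013913475403355217 [[-0.001   0.1144 -0.    ]
 [-0.0023  0.1148  0.0005]
 [-0.0012  0.115  -0.0006]]
stops
[249.9 116.6] 0.05333574051761185 [0.7236 0.0087 0.0533]
[283.8 115.5] 0.053744295936385376 [ 0.7248 -0.1053  0.0537]
[181.7 118.9] 0.05355578413329935 [0.7206 0.2388 0.0536]
[215.9 117.7] 0.05298902770515322 [0.7224 0.1236 0.053 ]
blue bin
[285.47065868 157.66586826] [0.0192 0.0237 0.0274 0.064  0.0829]
((0.576988697052002, -0.10577872395515442), (0.11459587514400482, 0.08002694696187973), 0.7878227233886719)
(287, 186) [[ 0.4891 -0.1124  0.0215]]
(286, 128) [[ 0.6887 -0.1138  0.0216]]
(262, 186) [[ 0.4905 -0.0274  0.0255]]
```

```bash
cat >> h.py <<'E'
psi=0.0135; X=np.array([np.cos(psi),np.sin(psi),0]); Bt=np.array([0.4411,-0.1084,0.0447]); LT=0.0210
Q=[0,-np.sin(psi/2),np.cos(psi/2),0]
def P(x,z): # point on lane axis, x in lane frame
    p=Bt+X*(x+0.148); p[2]=z; return p
def shot(c,n,crop=None):
    im,d=vision.grab_frame(c)
    if crop: im=im[crop]
    im=cv2.resize(im,None,fx=min(780/im.shape[1],590/im.shape[0]),fy=min(780/im.shape[1],590/im.shape[0]),interpolation=cv2.INTER_CUBIC)
    cv2.imwrite(f'pics/{n}.png',im)
E
python3 - <<'E'
from h import *
for a in [(-.1,.2),(-.1,.056),(.01,.056),(-.148,.035)]: print(ctrl.ik(P(*a),Q) is not None)
p=get_state()['tcp_pos'];ctrl.movel([p[0],p[1],.28],max_speed=.2)
ctrl.close_gripper(20)
ctrl.movep(P(-.105,.2),Q)
s=get_state();print(s['time'],s['tcp_pos'],s['eef_rot'],s['contact_force'],s['width'],P(-.105,.2))
shot('wrist','w1')
i=vision.camera_info('wrist');print(i['hand_eye'].round(3))
E
```

```text
True
True
True
True
4.4833 [ 0.48446666 -0.10700966  0.20001409] [ 8.69730361e-05 -7.42308848e-03  9.99972435e-01  1.38259833e-04] [ 0.53777598 -0.37313578  0.22714497] 8.857965332052242e-05 [ 0.48409608 -0.10781952  0.2       ]
[[-0.001 -0.956 -0.293  0.075]
 [ 1.    -0.001 -0.     0.001]
 [ 0.    -0.293  0.956 -0.172]
 [ 0.     0.     0.     1.   ]]
```

View pics/w1.png

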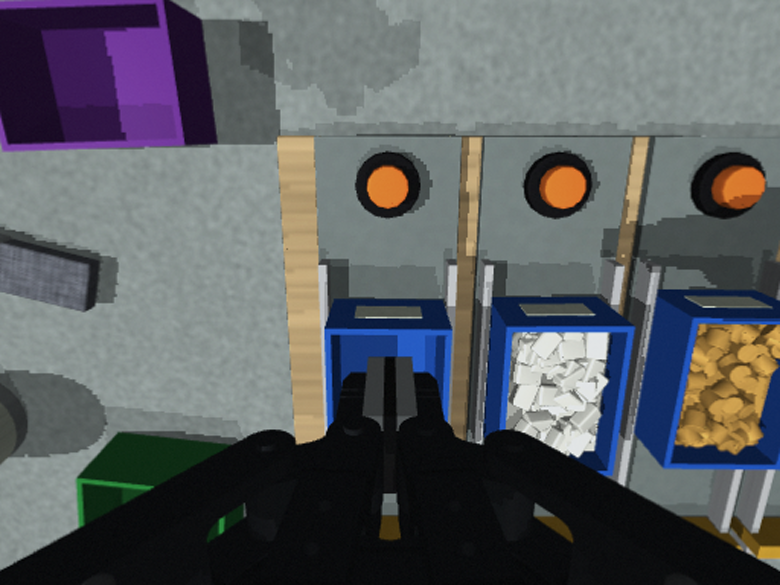

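```bash
python3 - <<'E'
from h import *
ctrl.movel(P(-.102,.056),max_speed=.12)
ctrl.pause(.2)
f0=np.mean([get_state()['contact_force']for _ in range(3)],0)
def rep():
    s=get_state();f=s['contact_force']-f0;p=s['tcp_pos'];lx=(p-Bt)@X-.148;print(round(s['time'],2),round(lx,4),p.round(4),f.round(2));return lx,f@X
rep()
ctrl.movel(P(-.088,.056),max_speed=.04);rep()
for x in np.arange(-.086,-.06,.002):
    ctrl.movel(P(x,.056),max_speed=.02)
    lx,f=rep()
    if f<-1: break
E
```

```text
6.08 -0.1017 [ 0.4874 -0.1078  0.0565] [ 0. -0.  0.]
6.58 -0.0879 [ 0.5012 -0.1076  0.0558] [ 0.37 -0.23  0.12]
6.83 -0.086 [ 0.5031 -0.1076  0.056 ] [ 0.03  0.39 -1.31]
7.08 -0.0839 [ 0.5052 -0.1076  0.056 ] [ 0.45 -0.65  0.12]
7.33 -0.0818 [ 0.5073 -0.1075  0.056 ] [ 0.41 -0.15  0.03]
7.58 -0.0798 [ 0.5093 -0.1075  0.056 ] [ 0.17 -0.48  0.93]
7.83 -0.0779 [ 0.5112 -0.1074  0.056 ] [ 0.38 -0.15  0.2 ]
8.08 -0.0759 [ 0.5132 -0.1074  0.056 ] [ 0.03 -0.67  0.89]
8.33 -0.0738 [ 0.5153 -0.1074  0.056 ] [ 0.37  0.09 -0.4 ]
8.58 -0.0718 [ 0.5173 -0.1074  0.056 ] [ 0.94 -1.55 -0.71]
8.83 -0.0698 [ 0.5193 -0.1074  0.056 ] [ 1.54 -0.49 -0.26]
9.08 -0.0679 [ 0.5212 -0.1073  0.056 ] [ 1.24 -0.22 -0.49]
9.33 -0.0659 [ 0.5232 -0.1073  0.056 ] [-0.15 -0.28 -0.08]
9.58 -0.0639 [ 0.5252 -0.1073  0.056 ] [ 0.75 -0.08  0.18]
9.83 -0.0619 [ 0.5272 -0.1072  0.056 ] [ 0.4  -1.04  0.58]
```

```bash
python3 - <<'E'
from h import *
shot('wrist','w2')
E
```

```text
(no output)
```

View pics/w2.png

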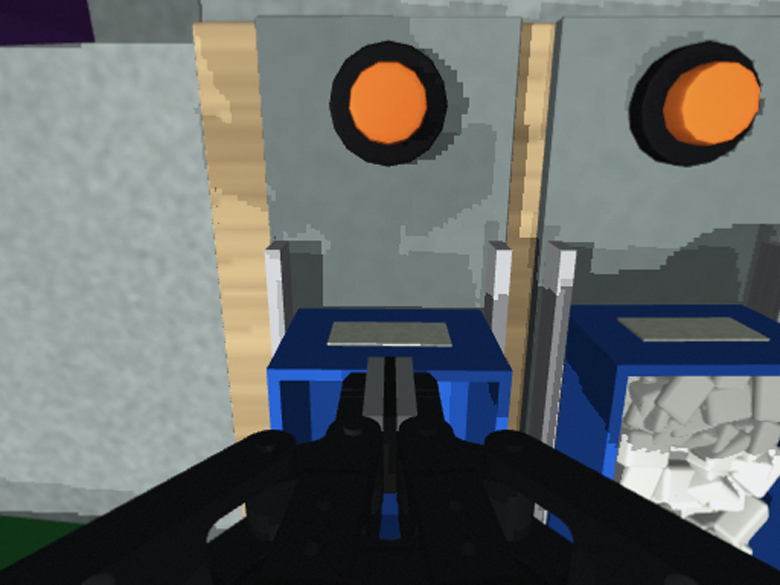

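```bash
cat >> h.py <<'E'
def wworld(px,z):
    i=vision.camera_info('wrist');s=get_state();q=s['eef_rot']
    from scipy.spatial.transform import Rotation as R
    T=np.eye(4);T[:3,:3]=R.from_quat([q[1],q[2],q[3],q[0]]).as_matrix();T[:3,3]=s['tcp_pos'];T=T@i['hand_eye']
    n=cv2.undistortPoints(np.array(px,float).reshape(-1,1,2),i['mtx'],i['dist_coeffs'])[:,0]
    r=np.c_[n,np.ones(len(n))]@T[:3,:3].T;c=T[:3,3]
    return c+r*((z-c[2])/r[:,2])[:,None]
E
python3 - <<'E'
from h import *
k=512/780
def lx(p): return ((p-Bt)@X-.148).round(4)
print('rim near edge',lx(wworld([[300*k,370*k],[480*k,370*k]],.081)))
print('bottom edge',lx(wworld([[310*k,308*k],[460*k,308*k]],.021)))
print('tip edge',wworld([[390*k,357*k]],.056),lx(wworld([[390*k,357*k]],.056)))
print('button',wworld([[388*k,102*k]],.0447), Bt)
im,d=vision.grab_frame('wrist');print(d[int(345*k):int(380*k),int(378*k)].round(4),d[int(345*k):int(380*k),int(330*k)].round(4))
E
```

```text
rim near edge [-0.0647 -0.0646]
bottom edge [-0.065  -0.0649]
tip edge [[ 0.53140743 -0.10610566  0.056     ]] [-0.0577]
button [[ 0.44087666 -0.10793988  0.0447    ]] [ 0.4411 -0.1084  0.0447]
[0.1805 0.1809 0.1812 0.1793 0.1789 0.176  0.1754 0.174  0.1507 0.1497
 0.1491 0.1481 0.1466 0.1454 0.1436 0.1429 0.1435 0.1417 0.1416 0.1406
 0.1395 0.139  0.1379] [0.1807 0.1793 0.1803 0.1783 0.1768 0.1759 0.1741 0.1741 0.172  0.1717
 0.1701 0.1688 0.1681 0.1666 0.165  0.1646 0.1625 0.1632 0.1626 0.1622
 0.164  0.1632 0.1636]
```

```bash
python3 - <<'E'
from h import *
import h
k=512/780
def lx(p): return ((p-Bt)@X-.148).round(4)
g=get_state()
h.get_state=lambda:dict(g,tcp_pos=np.array([0.48446666,-0.10700966,0.20001409]))
print('w1 rim',lx(h.wworld([[350*k,328*k],[440*k,328*k]],.081)),'bottom',lx(h.wworld([[400*k,298*k]],.021)))
print(g['time'],g['tcp_pos'],g['contact_force'],g['width'])
im,d=vision.grab_frame('wrist')
i=vision.camera_info('wrist');H=i['hand_eye']
for c in (378,400,355):
  for r in range(350,420,8):
    u,v=int(c*k),int(r*k);n=cv2.undistortPoints(np.array([[[u,v]]],float),i['mtx'],i['dist_coeffs'])[0,0]
    print(c,r,(H[:3,:3]@(np.r_[n,1]*d[v,u])+H[:3,3]).round(4))
shot('scene','s2',np.s_[100:280,130:370])
E
```

```text
w1 rim [-0.065 -0.065] bottom [-0.065]
9.9333 [ 0.52705632 -0.1072267   0.05597469] [-0.62022539 -0.64098789 -0.18694488] -0.00042537409515753583
378 350 [ 0.0021 -0.0034 -0.0068]
378 358 [ 0.0117 -0.0027 -0.0341]
378 366 [ 0.0113 -0.0026 -0.0396]
378 374 [ 0.0115 -0.0024 -0.0448]
378 382 [ 0.0119 -0.0023 -0.0501]
378 390 [ 0.0117 -0.0022 -0.055 ]
378 398 [ 0.0119 -0.0021 -0.0593]
378 406 [ 0.0116 -0.0021 -0.0625]
378 414 [ 0.0117 -0.002  -0.0662]
400 350 [ 0.0025  0.0043 -0.0078]
400 358 [ 0.0112  0.0038 -0.0331]
400 366 [ 0.0115  0.0036 -0.0401]
400 374 [ 0.0117  0.0035 -0.0453]
400 382 [ 0.0118  0.0034 -0.05  ]
400 390 [ 0.012   0.0033 -0.0555]
400 398 [ 0.0118  0.0033 -0.0591]
400 406 [ 0.0109  0.0032 -0.0612]
400 414 [ 0.0116  0.0031 -0.0661]
355 350 [ 0.0024 -0.0115 -0.0076]
355 358 [ 0.0027 -0.011  -0.0148]
355 366 [ 0.0026 -0.0106 -0.0216]
355 374 [ 0.0077 -0.0094 -0.0372]
355 382 [ 0.0077 -0.0091 -0.0422]
355 390 [ 0.0064 -0.009  -0.0452]
355 398 [ 0.0073 -0.0085 -0.0511]
355 406 [ 0.0075 -0.0083 -0.0555]
355 414 [ 0.0075 -0.008  -0.0592]
```

View pics/s2.png

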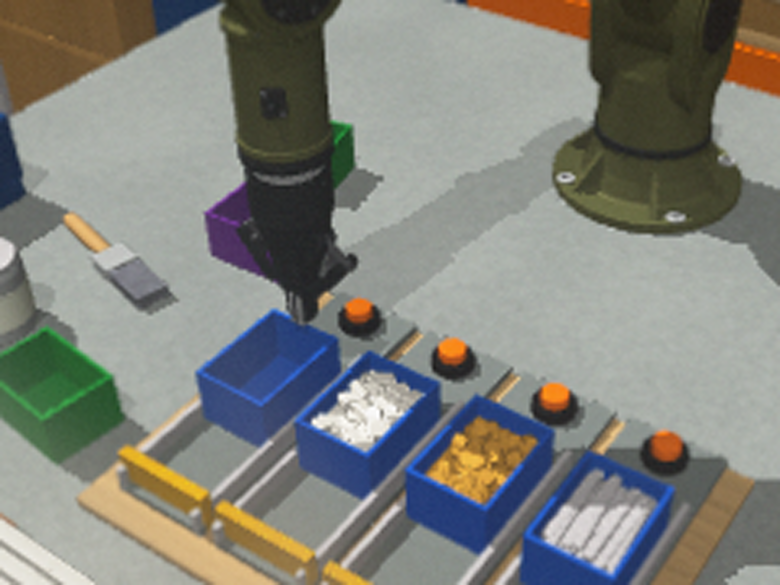

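```bash
python3 - <<'E'
from h import *
p=get_state()['tcp_pos']
for c,o,s in(('scene',(130,100),3.25),('top',(0,0),1)):
    i=vision.camera_info(c)
    for z in(0,.033,.06):
        q=cv2.projectPoints(np.array([p+[0,0,z]]),cv2.Rodrigues(i['R'])[0],i['t'],i['mtx'],i['dist_coeffs'])[0][0,0]
        print(c,z,((q-o)*s).round(1))
E
```

```text
scene 0 [304.5 343. ]
scene 0.033 [301.7 317. ]
scene 0.06 [299.4 295. ]
top 0 [285.8 173.9]
top 0.033 [286.4 172.9]
top 0.06 [286.9 172. ]
```

The fingers haven't touched the bin. The near face is still at lane x −0.065, and the wrist depth puts the real fingertips about 32 mm short of the reported TCP, so they are above the rim. I'll back off, come down lower in front of the bin and check.

```bash
python3 - <<'E'
from h import *
ctrl.movel(P(-.098,.056),max_speed=.08)
f0=np.mean([(ctrl.pause(.03),get_state()['contact_force'])[1] for _ in range(5)],0)
print(f0)
for z in(.046,.036,.027):
    ctrl.movel(P(-.098,z),max_speed=.05); s=get_state();f=s['contact_force']-f0;print(round(s['time'],2),s['tcp_pos'].round(4),f.round(2))
    if f[2]>3: break
shot('wrist','w3')
im,d=vision.grab_frame('wrist');i=vision.camera_info('wrist');H=i['hand_eye'];k=512/780
for c in (378,400):
  for r in range(340,372,4):
    u,v=int(c*k),int(r*k);n=cv2.undistortPoints(np.array([[[u,v]]],float),i['mtx'],i['dist_coeffs'])[0,0]
    print(c,r,(H[:3,:3]@(np.r_[n,1]*d[v,u])+H[:3,3]).round(4))
E
```

```text
[ 0.03736289 -0.17128406 -0.00146154]
11.15 [ 0.4907 -0.1076  0.0454] [-0.11  0.46 -0.09]
11.5 [ 0.4908 -0.1077  0.0356] [0.67 1.06 0.56]
11.83 [ 0.4908 -0.1077  0.0266] [ 0.95 -0.57 -0.09]
378 340 [-0.0002 -0.0037  0.0068]
378 344 [-0.001  -0.0037  0.0058]
378 348 [-0.0029 -0.0037  0.0059]
378 352 [-0.0049 -0.0037  0.006 ]
378 356 [-0.0064 -0.0037  0.0064]
378 360 [ 0.0113 -0.0027 -0.0355]
378 364 [ 0.0112 -0.0026 -0.0374]
378 368 [ 0.0114 -0.0025 -0.0408]
400 340 [0.0003 0.0045 0.0057]
400 344 [-0.0019  0.0046  0.0078]
400 348 [ 0.0755  0.0008 -0.1724]
400 352 [-0.0048  0.0046  0.0058]
400 356 [-0.0066  0.0046  0.0069]
400 360 [ 0.0116  0.0037 -0.0361]
400 364 [ 0.0115  0.0037 -0.038 ]
400 368 [ 0.0122  0.0036 -0.0424]
```

View pics/w3.png

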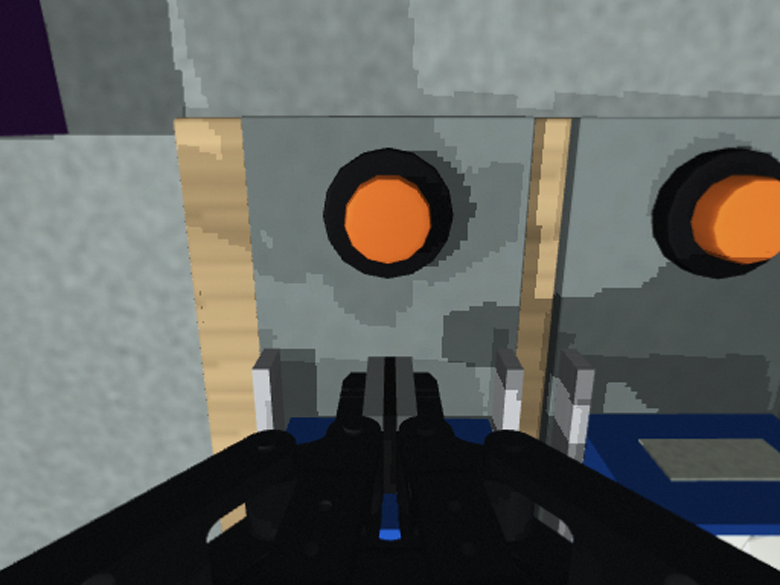

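```bash
cat >> h.py <<'E'
def lx(p): return (np.asarray(p)-Bt)@X-.148
def rim():
    "lane x of empty bin's near-face top edge, from wrist depth"
    s=get_state();im,d=vision.grab_frame('wrist');i=vision.camera_info('wrist');H=i['hand_eye']
    from scipy.spatial.transform import Rotation as R
    q=s['eef_rot'];M=R.from_quat([q[1],q[2],q[3],q[0]]).as_matrix()
    m=cv2.inRange(cv2.cvtColor(im,cv2.COLOR_BGR2HSV),(100,120,40),(125,255,255))>0
    v,u=np.nonzero(m&(d>0));n=cv2.undistortPoints(np.c_[u,v].astype(float).reshape(-1,1,2),i['mtx'],i['dist_coeffs'])[:,0]
    W=(np.c_[n,np.ones(len(n))]*d[v,u][:,None]@H[:3,:3].T+H[:3,3])@M.T+s['tcp_pos']
    r=W-Bt;ly=-r[:,0]*X[1]+r[:,1]*X[0]
    W=W[(abs(ly)<.038)&(W[:,2]>.03)&(W[:,2]<.075)];return len(W),np.percentile(lx(W),[5,25,50])
E
python3 - <<'E'
from h import *
print(rim())
ctrl.movel(P(-.080,.025),max_speed=.05)
f0=np.mean([(ctrl.pause(.03),get_state()['contact_force'])[1] for _ in range(5)],0)
for x in np.arange(-.078,-.0655,.002):
    ctrl.movel(P(x,.025),max_speed=.02);s=get_state();f=s['contact_force']-f0;print(round(s['time'],2),lx(s['tcp_pos']).round(4),f.round(2))
    if np.linalg.norm(f)>6:print('stop');break
print(rim())
E
```

```text
(423, array([-0.06524439, -0.06486089, -0.06447825]))
12.91 -0.0779 [ 0.03  0.31 -0.93]
13.16 -0.0758 [ 0.79 -0.37  0.58]
13.41 -0.0739 [ 0.77 -0.39 -0.01]
13.66 -0.0718 [0.91 1.05 0.08]
13.91 -0.0698 [ 0.95 -0.9   0.54]
14.16 -0.0677 [ 0.13 -0.19  0.32]
14.41 -0.0657 [ 0.08 -0.09 -0.48]
(2521, array([-0.05595934, -0.05562888, -0.05539916]))
```

```bash
python3 - <<'E'
from h import *
ctrl.movel(P(.003,.025),max_speed=.03)
def F(n=4): return np.mean([(ctrl.pause(.02),get_state()['contact_force'])[1] for _ in range(n)],0)
print(get_state()['time'],rim(),F().round(2))
for x in np.arange(.004,.0165,.0007):
    ctrl.movel(P(x,.025),max_speed=.01);f=F();s=get_state();print(round(s['time'],2),round(x,4),lx(s['tcp_pos']).round(4),f.round(2))
    if f@X<-2:break
print(rim())
E
```

```text
16.9083 (2546, array([0.01267997, 0.0130164 , 0.01324392])) [-1.    0.28  0.92]
17.34 0.004 0.0043 [ 0.09 -0.01 -0.17]
17.66 0.0047 0.0048 [-0.51 -0.04 -0.01]
17.98 0.0054 0.0054 [-0.49  0.29 -0.27]
18.29 0.0061 0.0062 [-0.28  0.07 -0.49]
18.61 0.0068 0.0069 [-0.54  0.26 -0.71]
18.93 0.0075 0.0076 [-0.19  0.66 -0.12]
19.24 0.0082 0.0083 [-0.28  0.01 -0.19]
19.56 0.0089 0.009 [-0.38 -0.05 -0.16]
19.88 0.0096 0.0097 [-0.08 -0.14 -0.17]
20.19 0.0103 0.0097 [-3.44  0.15  2.09]
(2530, array([0.0194829 , 0.01981632, 0.02004194]))
```

```bash
python3 - <<'E'
from h import *
def F(n=4): return np.mean([(ctrl.pause(.02),get_state()['contact_force'])[1] for _ in range(n)],0)
ctrl.movel(P(-.002,.025),max_speed=.02)
ctrl.movel(P(-.03,.045),max_speed=.08)
print(rim())
ctrl.movel(P(-.148,.045),max_speed=.1)
ctrl.movel(P(-.148,.017),max_speed=.05)
ctrl.pause(.2);f0=F(6);print(f0)
for z in np.arange(.015,-.001,-.001):
    ctrl.movel(P(-.148,z),max_speed=.015);f=F()-f0;s=get_state();print(round(s['time'],2),round(z,4),s['tcp_pos'].round(4),f.round(2))
    if f[2]>3.1:break
E
```

```text
(164, array([0.01939828, 0.01976669, 0.02004029]))
[ 0.11820634 -0.0130562  -0.35319262]
24.33 0.015 [ 0.4411 -0.1084  0.0149] [ 0.1  -0.26  0.36]
24.65 0.014 [ 0.4411 -0.1084  0.014 ] [-0.01 -0.04  1.22]
24.97 0.013 [ 0.4412 -0.1084  0.013 ] [-0.57 -0.1   2.1 ]
25.28 0.012 [ 0.4412 -0.1084  0.012 ] [-0.34 -0.33  1.85]
25.6 0.011 [ 0.4412 -0.1084  0.011 ] [0.02 0.16 3.15]
```

```bash
python3 - <<'E'
from h import *
def F(n=8): return np.mean([(ctrl.pause(.02),get_state()['contact_force'])[1] for _ in range(n)],0)
f0=np.array([.118,-.013,-.353])
for z in np.arange(.0105,.0075,-.0005):
    ctrl.movel(P(-.148,z),max_speed=.01);f=F()-f0;s=get_state();print(round(s['time'],2),round(z,4),s['tcp_pos'][2].round(4),f.round(2))
    if f[2]>3.9:break
E
```

```text
25.98 0.0105 0.0105 [ 0.16 -0.03  2.76]
26.37 0.01 0.01 [-0.06 -0.3   3.07]
26.75 0.0095 0.0095 [ 0.21 -0.25  3.07]
27.13 0.009 0.009 [-0.2   0.11  3.16]
27.52 0.0085 0.0085 [ 0.33 -0.48  3.34]
27.9 0.008 0.008 [ 0.62 -0.29  3.47]
28.28 0.0075 0.0075 [ 0.39 -0.2   3.78]
```

```bash
python3 - <<'E'
from h import *
ctrl.movel(P(-.148,.025),max_speed=.03)
ctrl.movel(P(-.148,.15),max_speed=.15)
print(rim()); s=get_state()
p=s['tcp_pos'];ctrl.movel([p[0]-.02,p[1]-.0,.25],max_speed=.2)
ctrl.movep([.3,-.42,.3],Q)
im,d=vision.grab_frame('top');print(get_state()['time'])
hsv=cv2.cvtColor(im,cv2.COLOR_BGR2HSV);m=cv2.inRange(hsv,(5,150,120),(18,255,255));k=np.zeros_like(m);k[190:215,160:310]=m[190:215,160:310]
n,l,st,c=cv2.connectedComponentsWithStats(k)
for i in range(1,n):
    if st[i,4]>30: v,u=np.nonzero((l==i)&(d>0));print(c[i].round(1),np.median(worldd(np.c_[u,v],d[v,u])[:,2]).round(4))
v=cv2.resize(im[90:310,100:400],(780,572),interpolation=cv2.INTER_CUBIC);cv2.imwrite('pics/top9.png',v)
E
```

```text
(73, array([0.01909586, 0.01956592, 0.0200313 ]))
32.0333
[252.3 201. ] 0.0449
[286.6 199.9] 0.0445
[218.  202.2] 0.0448
[183.8 203.3] 0.0454
```

View pics/top9.png

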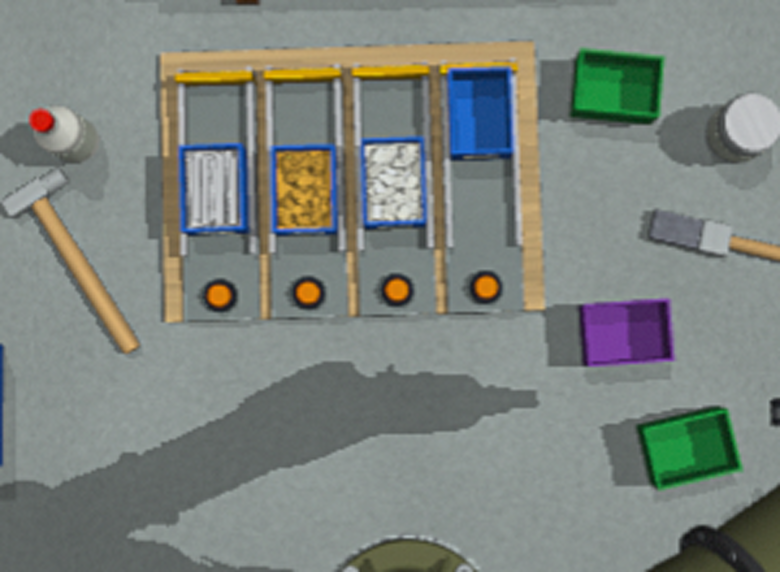

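The empty bin, at crop (480,112), is against its yellow stop. Its button at (486,287) is back up at its original height, the other bins and items look unmoved, and the arm is clear.

```bash
python3 -c "
from station import *
print(ticket.close_job())"
```

```text
the job is handed in; nothing more can be done
None
```

The empty bin is pushed back against its yellow stop, its call button was then pressed and came back up, the other bins and bench items look unmoved in the final top picture, and the job was handed in at about 32 s.

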